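# Load a spit into a rotisserie drive and clamp it

## Robot

A 6-joint arm with a two-finger parallel gripper is mounted at the origin on a cart in front of the work surface, level with it; the furniture and walls round the work are solid. World frame = base frame: x ahead of the robot, y to its left, z up, the work surface at z = 0. Lengths are in m, angles in rad, forces in N, time in s.
With the tool pointing down it reaches from about 0.25 to 0.85 m from the base axis. Payload 12.5 kg.
Tool frame: the origin (TCP) lies at the very end of the fingers, on their centre line; the grasp point (between the pads) lies 19 mm behind it; z points along the fingers, y is the line along which they close (so a half turn about z gives the same grasp; the last joint's range is limited). The gripper opens to 93 mm and grips with 3 to 60 N. Pads are 15 mm wide; open, the fingers measure 128 mm over their backs; the gripper's body (75 mm by 188 mm) begins 65 mm behind the grasp point.
Start: joints at [1.144, 0.351, 1.652, -0, 1.139, -0.085], TCP at [0.184, 0.518, 0.183] pointing down, gripper open.
Joint ranges: [-2.75, 2.75], [-0.79, 2.1], [0.01, 2.65], [-1.57, 4.71], [0.07, 3.14], [-2.87, 2.87]. Speed limits (rad/s): [2.22, 2.22, 2.79, 3.14, 3.14, 3.14].

## Interface

Orientations are given as a 3x3 rotation matrix whose columns are the frame's x, y, z axes.
In Python, from workcell import state, viewer, manip gives the robot as it stands.
- The arm moves only by the shell command python3 -m pendant 'ROWS' [FORCE]. ROWS is JSON, a list of rows, each an object of numbers: "jaw": the gripper command: -1 is shut, 1 is fully open, values between are in proportion; "tx", "ty", "tz": the shift along the world's x, y, z in units of 30 mm (1.0 is 30 mm); "turn": the turn about the world's z in degrees. In form: [{"jaw": .., "tx": .., "ty": .., "tz": .., "turn": ..}, ...]. A call has 1 to 12 rows; each row shifts and turns the commanded pose from where the row before left it; what a row does not reach is not made up. A row lasts 1/8 s, in which the tool goes at most 62.5 mm and 10.7 degrees, less where a joint would pass 70% of its speed; a pose out of reach is approached as far as the arm can. A call is refused whole if a number of a shift passes 1 or a number of a turn 10.7, either way. A call with a gripper value outside its range is refused whole. The fingers move at their own pace and stop on an object; FORCE is the grip in N (left out, the last holds). Time passes only in rows, so rows that do not move let the fingers close. It gives the time, the measured TCP pose, the force, the opening and the grip force at its end, in the units of the state.
- state(): the state, without advancing time (a new reading comes with each control period).
- viewer.capture(name): name is "scene" or "top" or "wrist"; returns a dict with "color" (480x640x3 uint8, blue, green, red), "mtx" (3x3 intrinsics, pixels), "distortion" ([k1, k2, p1, p2, k3] as OpenCV has them; the pictures are not rectified), "rvec" (rotation vector, rad) and "tvec" (3), from world to camera coordinates, as OpenCV has them; the wrist camera has in their place "hand_eye" (4x4, takes a point from camera to tool coordinates, whose origin is the TCP and whose axes are the flange's). Camera axes: x right, y down, z forward; pixel columns grow to the right and rows downward; lengths in m; the calibration is good to about 2 mm. A picture is of the moment at which its call begins: read the wrist's pose just before it. There is no depth.
- manip.hand_in(): hands the job in; it is judged then, once.
The state is a dict: "time": time; "q": joint angles; "qvel": joint speeds; "joint_efforts": joint torques, N m; "tool_pos": TCP position; "tool_rot": TCP orientation; "ft_force": force on the tool from outside, world axes, zero at the start; "torque": the same for the moment, N m; "gripper_width": finger opening in m; "finger_force": force on a finger pad.
Only numpy, scipy, OpenCV 4.12 (cv2) and the standard library are available. Lean on these libraries where they do the work, as an engineer would, in place of code of your own. Each camera call takes 0.05 s, during which the arm holds its last target. There are 200 camera calls.

## Task

Take the spit by its wooden handle from its rest, feed its steel rod straight into the collet of the rotisserie drive head, past the springy jaw, to the hidden depth stop, and press it firmly home there for a moment: about 10 N on the stop beyond the drag of the jaw, never over 15 N. Let go of the spit, then swing the lever on top of the drive round to its closed end without forcing it, so that the spit stays clamped at the stop. Leave the things lying around where they are.

Things in the scene. Friction and masses are not known exactly. Their poses are not given: they have to be found in the camera images.
- spit_grip (a point): Centre of the spit's dark wooden handle (20 x 20 mm section, 80 mm long), on the spit's axis, 45 mm above the worktop at the start. x axis: along the spit from handle to tip, level at the start; z up. A round steel rod of 12 mm diameter goes on from the handle's front end (17 mm collar, 4 mm long) to the tip, 120 mm ahead of this point. About 0.1 kg.
- spit_tip (a point): Tip of the spit's steel rod, on its axis; the rod tapers over the last 4.5 mm to 7 mm diameter. x axis: out of the tip, along the spit.
- spit_rest: Fixed wooden rest in which the spit lies; origin at its underside below spit_grip (within 3 mm), x axis along the spit. Base plate 124 x 52 x 6 mm. Two forks hold the spit, one under the handle 28 to 38 mm behind the origin, one under the rod 61 to 71 mm ahead; fork cheeks are at most 47 mm high. Between them the handle is free for the fingers. Lift the spit 15 mm to clear the forks.
- drive: Rotisserie drive head, fixed; origin on the worktop, 60 mm behind the mouth along its x axis (feeding direction). Dark housing 92 x 84 mm and 98 mm high, with a steel collet block 46 x 46 mm, 30 mm long, on its front. In the bore's roof a sprung round-nosed jaw hangs 4.5 mm down, lowest 16 mm behind the mouth: the rod must be pushed under it and then slides with 4 to 8 N of drag.
- collet_mouth (a point): Centre of the collet's round mouth on the front face of the steel block, 55 mm above the worktop. x axis: feeding direction, level, into the bore; z up. A 45-degree funnel, 24 mm wide at the face, narrows within 5 mm to the 14 mm bore. The rod's tip meets the hidden depth stop somewhere 30 to 58 mm behind the mouth, set differently each time. The jaw's drag keeps the spit there when let go.
- depth_stop (a joint): Travel in m of the depth stop's sprung pin inside the drive: 0 untouched, 0.002 pushed fully home, where it is solid (it reads up to 1 mm more when pressed hard). Its spring is weak (about 1.5 N fully home), so only the force rise at its end is clearly felt.
- collet_lever (a joint): Angle in rad of the clamp lever on top of the drive: 0 open, sticking out to the right seen along the feeding direction (the mouth's -y); it turns anticlockwise seen from above, towards the feeding direction (the mouth's +x); 1.3 is its closed end stop. Starts between 0 and 0.2, stays where it is left, takes 3 to 5 N at the post to turn.
- lever_post (a point): The black upright post at the lever's end, 15 mm diameter, standing from 105 to 141 mm above the worktop; this point is on its axis, 127 mm above the worktop. It can be pushed sideways with closed fingers.
- lever_hinge (a point): Point on the lever's upright hinge axis, level with lever_post and 60 mm from it; it lies 56 mm behind the collet's mouth along the feeding direction. The hub under it reaches up to 118 mm above the worktop.
- salt_shaker: Salt shaker with a grey top, 44 mm diameter, 90 mm tall, a bystander; origin at the centre of its underside.
- matchbox: Matchbox, 36 x 53 x 15 mm, a bystander; origin at the centre of its underside.
- car_key: Black car key fob with a ring, 42 x 126 x 16 mm, a bystander; origin on its underside.
- scourer: Green scouring pad, 61 x 91 x 11 mm, a bystander; origin at the centre of its underside.

How it is judged:
On the way, in this order (a step that is already met when the one before it is completed fails the run):
1. the spit's rod is in the collet and is pressed home on the depth stop with more than 6 N, the lever still open (angle between the x axis of spit_tip and the x axis of collet_mouth, either way round below 0.1 rad and y of spit_tip in the frame of collet_mouth between -0.004 and 0.004 m and z of spit_tip in the frame of collet_mouth between -0.004 and 0.004 m and contact force between spit and depth_stop above 6 N and value of joint collet_lever below 0.4 rad), for 0.2 s.
2. the lever is closed (value of joint collet_lever above 1.15 rad), for 0.2 s.
At the end, for the whole second after the job is handed in: The rod lies in the bore (tip within 4 mm of its axis, direction within 0.1 rad) and still keeps the depth stop pushed in by more than 1 of its 2 mm, the lever is at its closed end (more than 1.15 of 1.3 rad), and the spit is let go and at rest (angle between the x axis of spit_tip and the x axis of collet_mouth, either way round below 0.1 rad and y of spit_tip in the frame of collet_mouth between -0.004 and 0.004 m and z of spit_tip in the frame of collet_mouth between -0.004 and 0.004 m and value of joint depth_stop above 0.001 m and value of joint collet_lever above 1.15 rad and linear speed of spit below 0.01 m/s); the robot touches nothing.
It fails at once if the spit presses on the depth stop with more than 16 N (contact force between spit and depth_stop above 16 N).
It fails at once if the lever is forced with more than 25 N (contact force between the arm and collet_lever above 25 N).
It fails at once if a bystander (salt shaker, matchbox, car key, scouring pad) is moved by more than 30 mm (distance of any of salt_shaker, matchbox, car_key, scourer from where it was at the start of the episode above 0.03 m).
It also fails if it takes over 67 s, if anything falls off the work surface, if the arm or the gripper's body presses on something with over 40 N, if the wrist force passes 120 N, or if a joint passes its speed limit or range.

## Working session

There is one attempt and no reset: what is moved stays moved. The work goes in short steps, Python scripts to look and compute and a shell command to move; the robot and the scene stay as the last step left them, time stands still between calls to the robot, and variables do not carry over. Pictures are saved under pics/ and viewed, at most 12 in all, crops included, and the job is handed in when it is done.

```bash
mkdir -p pics; ls
python3 - <<'E'
from workcell import state, viewer
import cv2,pickle
d={}
for n in ["scene","top"]:
    c=viewer.capture(n); d[n]=c; cv2.imwrite(f"pics/{n}0.png",c["color"])
s=state(); pickle.dump((d,s),open("d0.pkl","wb"))
print({k:s[k] for k in("time","tool_pos","ft_force","gripper_width")}); print(s["tool_rot"])
E
```

```text
pics
{'time': 0.1, 'tool_pos': array([0.18418504, 0.51789476, 0.18298628]), 'ft_force': array([-0.25016844, -0.76521291,  0.33791149]), 'gripper_width': 0.09324711391794431}
[[-9.42162573e-01  3.35155980e-01 -3.93735598e-04]
 [ 3.35156205e-01  9.42162141e-01 -9.05059733e-04]
 [ 6.76265922e-05 -9.84676335e-04 -9.99999513e-01]]
```

View pics/top0.png

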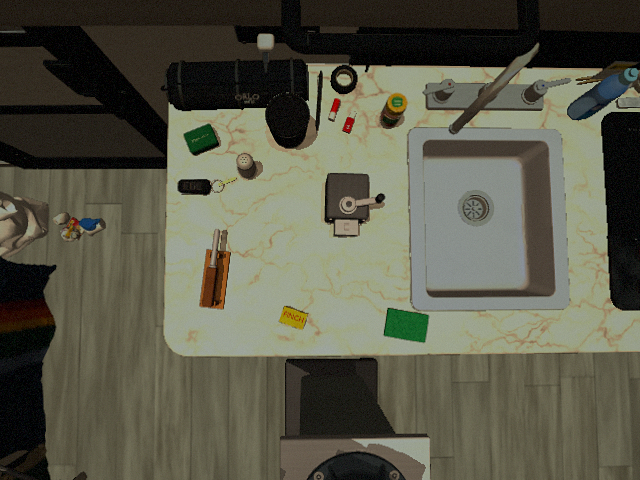

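View pics/scene0.png

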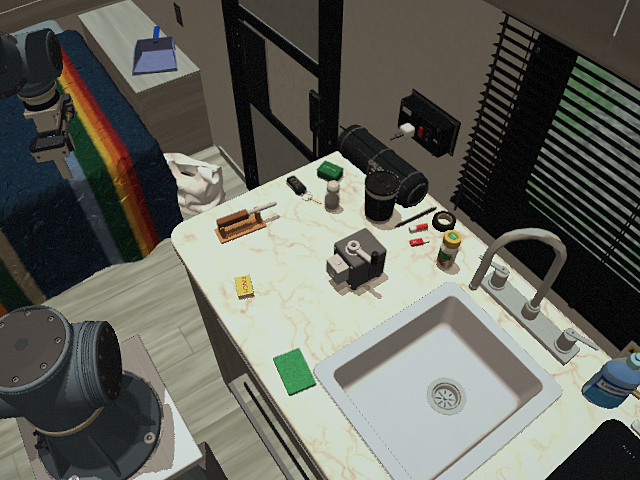

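The top view shows the drive at (347,200) with its mouth at about (345,236), facing the robot. The lever post is at (380,198) and the spit rest at (214,275). The matchbox is at (293,317), the scourer at (406,325), the key at (195,186) and the salt shaker at (246,165). The scene view shows the same things, with the spit's tip pointing towards (275,203). Next I'll enlarge the spit and the drive.

```bash
cat > h.py <<'E'
import numpy as np, cv2
def cam(c,s=None):
    "camera centre and R (cam->world)"
    if "rvec" in c and c["rvec"] is not None:
        R=cv2.Rodrigues(np.array(c["rvec"],float))[0]; return -R.T@np.array(c["tvec"],float).ravel(), R.T
    T=np.array(c["hand_eye"]); W=np.eye(4); W[:3,:3]=s["tool_rot"]; W[:3,3]=s["tool_pos"]; M=W@T
    return M[:3,3], M[:3,:3]
def rays(c,uv,s=None):
    o,R=cam(c,s); p=cv2.undistortPoints(np.array(uv,float).reshape(-1,1,2),np.array(c["mtx"]),np.array(c["distortion"])).reshape(-1,2)
    return o,(R@np.c_[p,np.ones(len(p))].T).T
def onz(c,uv,z,s=None):
    o,d=rays(c,uv,s); return o+d*((np.asarray(z)-o[2])/d[:,2])[:,None]
def proj(c,P,s=None):
    o,R=cam(c,s); return cv2.projectPoints(np.array(P,float).reshape(-1,1,3),cv2.Rodrigues(R.T)[0],-R.T@o,np.array(c["mtx"]),np.array(c["distortion"]))[0].reshape(-1,2)
def tri(o1,d1,o2,d2):
    A=np.c_[d1,-d2]; t=np.linalg.lstsq(A,o2-o1,rcond=None)[0]; a=o1+t[0]*d1;b=o2+t[1]*d2
    return (a+b)/2,np.linalg.norm(a-b)
E
python3 - <<'E'
import pickle,cv2,numpy as np
from h import *
d,s=pickle.load(open("d0.pkl","rb"))
t=d["top"];print(cam(t)[0],cam(d["scene"])[0])
print("tcp in top/scene",proj(t,s["tool_pos"]),proj(d["scene"],s["tool_pos"]))
a=cv2.resize(t["color"][220:320,180:250],None,fx=5.5,fy=5.5,interpolation=cv2.INTER_CUBIC)
b=cv2.resize(t["color"][160:260,310:400],None,fx=4.4,fy=5.5,interpolation=cv2.INTER_CUBIC)
cv2.imwrite("pics/c1.png",np.hstack([a,b]))
print(a.shape,b.shape)
E
```

```text
[0.48996352 0.10960557 0.98080977] [ 0.16606762 -0.51676203  0.97622634]
tcp in top/scene [[ 63.83217279 457.73533288]] [[ 75.12774268 174.38275417]]
(550, 385, 3) (550, 396, 3)
```

View pics/c1.png

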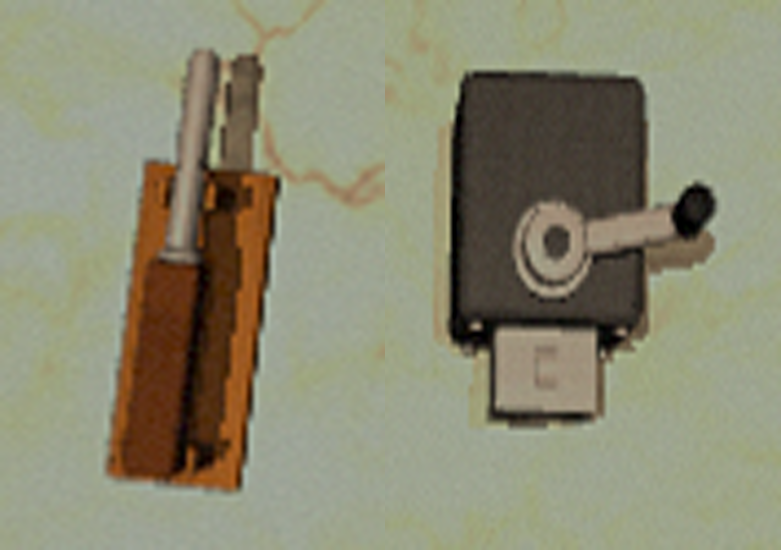

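Run:
```python
import pickle
from h import *
d,s=pickle.load(open("d0.pkl","rb")); t=d["top"]
A=lambda x,y:(180+x/5.5,220+y/5.5); B=lambda x,y:(310+(x-385)/4.4,160+y/5.5)
np.set_printoptions(precision=4,suppress=True)
P=onz(t,[A(205,50),A(178,258),A(150,474)],[.045,.055,.055]);print("tip,front,back",P)
print("lens",np.linalg.norm(P[0]-P[2]),np.linalg.norm(P[1,:2]-P[2,:2]))
dr=P[0]-P[2];print("yaw spit",np.arctan2(dr[1],dr[0]),"grip",P[0,:2]-.12*dr[:2]/np.linalg.norm(dr[:2]),P[2,:2]+.04*dr[:2]/np.linalg.norm(dr[:2]))
Q=onz(t,[B(556,242),B(700,196),B(492,411),B(603,416),B(496,326),B(605,322),B(466,74),B(642,80),B(456,318),B(645,328)],[.118,.141,.078,.078,.078,.078,.098,.098,.098,.098])
for n,q in zip("hub post blkFL blkFR blkBL blkBR hBL hBR hFL hFR".split(),Q):print(n,q)
e=Q[2]-Q[3];print("block w",np.linalg.norm(e),"yaw from front",np.arctan2(-e[0],e[1]))
e=Q[6]-Q[7];print("house w",np.linalg.norm(e),np.arctan2(-e[0],e[1])); e=Q[8]-Q[9];print(np.linalg.norm(e),np.arctan2(-e[0],e[1]))
for i,j in((6,8),(7,9),(4,2),(5,3)):
  e=Q[i]-Q[j];print("side",np.linalg.norm(e),np.arctan2(e[1],e[0]))
print("lever len",np.linalg.norm((Q[0]-Q[1])[:2]))
```

```text
tip,front,back [[0.5906 0.2861 0.045 ]
 [0.5122 0.2932 0.055 ]
 [0.4329 0.3025 0.055 ]]
lens 0.15889836004266913 0.0798406832576191
yaw spit -0.10341131880931402 grip [0.4713 0.2985] [0.4727 0.2984]
hub [0.6311 0.0201 0.118 ]
post [ 0.6433 -0.0395  0.141 ]
blkFL [0.5754 0.0459 0.078 ]
blkFR [ 0.5734 -0.0049  0.078 ]
blkBL [0.6066 0.0438 0.078 ]
blkBR [ 0.608  -0.0062  0.078 ]
hBL [0.6956 0.0581 0.098 ]
hBR [ 0.6935 -0.0216  0.098 ]
hFL [0.6069 0.0631 0.098 ]
hFR [ 0.6032 -0.0216  0.098 ]
block w 0.050775840780686844 yaw from front -0.037800284239281653
house w 0.07963516546336445 -0.025488226262550023
0.08481837565080082 -0.043199810743531804
side 0.08881512083698101 -0.05721483365046
side 0.09030326403541553 0.0005666812482047453
side 0.03129074923709911 -0.06632061759209723
side 0.0346078021443608 -0.03887782227835114
lever len 0.06088345745115896
```

The measured sizes agree with those given: 0.159 for tip to handle back, 80 mm for the handle and 61 mm for the lever. Now I'll move above the spit handle and align with it.

```bash
python3 -m pendant '[{"jaw":1,"tx":0.96,"ty":-0.73,"tz":0,"turn":1.4},{"jaw":1,"tx":0.96,"ty":-0.73,"tz":0,"turn":1.4},{"jaw":1,"tx":0.96,"ty":-0.73,"tz":0,"turn":1.4},{"jaw":1,"tx":0.96,"ty":-0.73,"tz":0,"turn":1.4},{"jaw":1,"tx":0.96,"ty":-0.73,"tz":0,"turn":1.4},{"jaw":1,"tx":0.96,"ty":-0.73,"tz":0,"turn":1.4},{"jaw":1,"tx":0.96,"ty":-0.73,"tz":0,"turn":1.4},{"jaw":1,"tx":0.96,"ty":-0.73,"tz":0,"turn":1.4},{"jaw":1,"tx":0.96,"ty":-0.73,"tz":0,"turn":1.4},{"jaw":1,"tx":0.96,"ty":-0.73,"tz":0,"turn":1.1},{"jaw":1,"tx":0,"ty":0,"tz":0,"turn":0},{"jaw":1,"tx":0,"ty":0,"tz":0,"turn":0}]' 40
python3 - <<'E'
from workcell import state, viewer
import cv2,pickle
s=state(); c=viewer.capture("wrist"); cv2.imwrite("pics/w1.png",c["color"]); pickle.dump((c,s),open("w1.pkl","wb"))
print(s["time"],s["tool_pos"],s["tool_rot"],s["q"]); print(c["hand_eye"])
E
```

```text
time: 1.6
tool_pos: [0.4718, 0.2993, 0.1831]
tool_rot: [[-0.995, 0.103, -0.001], [0.103, 0.995, -0.0], [0.001, -0.0, -1.0]]
ft_force: [-0.2, 0.2, -1.5]
gripper_width: 0.0929
finger_force: 0.0
1.6 [0.47175377 0.29934448 0.18313864] [[-9.94685774e-01  1.02954335e-01 -7.84339076e-04]
 [ 1.02954491e-01  9.94686055e-01 -1.60315061e-04]
 [ 7.63666011e-04 -2.40214341e-04 -9.99999680e-01]] [ 4.81978883e-01  3.67216470e-01  1.62864007e+00  2.43068240e-04
  1.14650542e+00 -9.85780412e-01]
[[ 1.13982922e-03 -9.54274634e-01 -2.98929129e-01  8.38929818e-02]
 [ 9.99999342e-01  1.04878822e-03  4.64981394e-04 -7.27395877e-04]
 [-1.30206602e-04 -2.98929462e-01  9.54275201e-01 -2.00404221e-01]
 [ 0.00000000e+00  0.00000000e+00  0.00000000e+00  1.00000000e+00]]
```

View pics/w1.png

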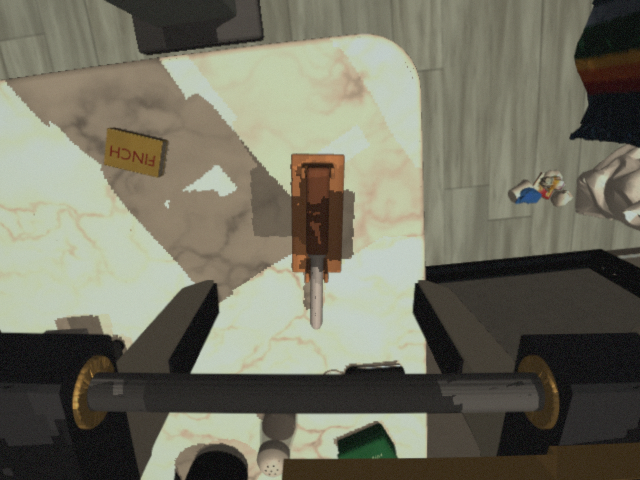

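The wrist view shows the spit between the fingers: tip at (316,327), handle from about (319,166) to (317,257), close to vertical in the picture. The camera looks from the robot's side.

Run:
```python
import pickle
from h import *
np.set_printoptions(precision=4,suppress=True)
c,s=pickle.load(open("w1.pkl","rb"))
P=onz(c,[(316.5,327),(317,262),(317.5,256),(319.5,165)],[.045,.045,.055,.055],s);print(P)
dr=P[0]-P[3];print(np.arctan2(dr[1],dr[0]),np.linalg.norm(dr[:2]))
u=dr[:2]/np.linalg.norm(dr[:2]);print(P[0,:2]-.12*u, "in tool", np.array(s["tool_rot"]).T[:2,:2]@(P[0,:2]-.12*u-s["tool_pos"][:2]))
```

```text
[[0.5905 0.2876 0.045 ]
 [0.5215 0.2951 0.045 ]
 [0.5118 0.2965 0.055 ]
 [0.4305 0.3064 0.055 ]]
-0.11676492353645776 0.16104687317528182
[0.4713 0.3016] in tool [0.0007 0.0022]
```

```bash
python3 -m pendant '[{"jaw":1,"tx":0,"ty":0.03,"tz":-0.95,"turn":-0.4},{"jaw":1,"tx":0,"ty":0,"tz":-0.95,"turn":0},{"jaw":1,"tx":0,"ty":0,"tz":-0.95,"turn":0},{"jaw":1,"tx":0,"ty":0,"tz":-0.95,"turn":0},{"jaw":1,"tx":0,"ty":0,"tz":-0.9,"turn":0},{"jaw":1,"tx":0,"ty":0,"tz":-0.53,"turn":0},{"jaw":-1,"tx":0,"ty":0,"tz":0,"turn":0},{"jaw":-1,"tx":0,"ty":0,"tz":0,"turn":0},{"jaw":-1,"tx":0,"ty":0,"tz":0,"turn":0},{"jaw":-1,"tx":0,"ty":0,"tz":0,"turn":0},{"jaw":-1,"tx":0,"ty":0,"tz":0,"turn":0},{"jaw":-1,"tx":0,"ty":0,"tz":0,"turn":0}]' 40
```

```text
time: 3.15
tool_pos: [0.4724, 0.3001, 0.0266]
tool_rot: [[-0.994, 0.11, 0.0], [0.11, 0.994, 0.0], [-0.0, 0.0, -1.0]]
ft_force: [0.9, -0.6, 0.5]
gripper_width: 0.0377
finger_force: 0.0
```

```bash
python3 -m pendant '[{"jaw":-1,"tx":0,"ty":0,"tz":0,"turn":0},{"jaw":-1,"tx":0,"ty":0,"tz":0,"turn":0},{"jaw":-1,"tx":0,"ty":0,"tz":0,"turn":0},{"jaw":-1,"tx":0,"ty":0,"tz":0,"turn":0},{"jaw":-1,"tx":0,"ty":0,"tz":0,"turn":0}]' 50
```

```text
time: 3.78
tool_pos: [0.4723, 0.3001, 0.0265]
tool_rot: [[-0.994, 0.109, 0.0], [0.109, 0.994, -0.0], [-0.0, -0.0, -1.0]]
ft_force: [0.7, 0.1, 0.4]
gripper_width: 0.0004
finger_force: 0.0
```

The gripper closed on nothing, so I'll look.

Run:
```python
from workcell import state, viewer
import cv2,pickle,numpy as np
s=state(); w=viewer.capture("wrist"); c=viewer.capture("scene"); t=viewer.capture("top")
pickle.dump((w,c,t,s),open("w2.pkl","wb")); 
cv2.imwrite("pics/x2.png",np.hstack([cv2.resize(w["color"],(400,300)),cv2.resize(c["color"][140:290,180:380],(400,300))]))
cv2.imwrite("pics/t2.png",t["color"])
```

```text
(no output)
```

View pics/x2.png

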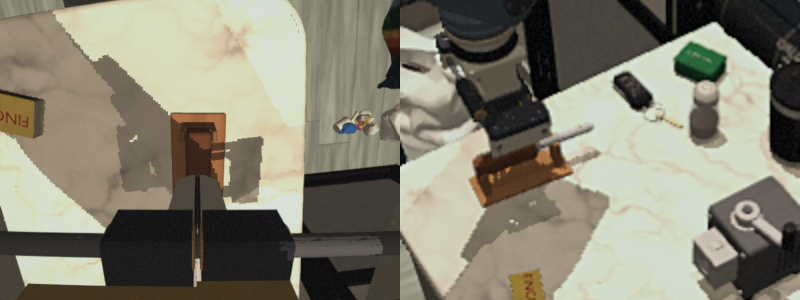

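Run:
```python
import cv2,pickle,numpy as np
from h import *
w,c,t,s=pickle.load(open("w2.pkl","rb"))
print(proj(w,[s["tool_pos"],s["tool_pos"]+[0,0,.019]],s),proj(c,[s["tool_pos"],s["tool_pos"]+[0,0,.019]]))
a=cv2.resize(w["color"][150:450,230:430],(400,600)); b=cv2.resize(c["color"][175:265,205:265],(400,600),interpolation=cv2.INTER_CUBIC)
cv2.imwrite("pics/x3.png",np.hstack([a,b]))
```

```text
[[316.55502916 269.66294888]
 [316.65810641 284.03104013]] [[233.27203673 223.49740965]
 [232.32206361 218.39658177]]
```

View pics/x3.png

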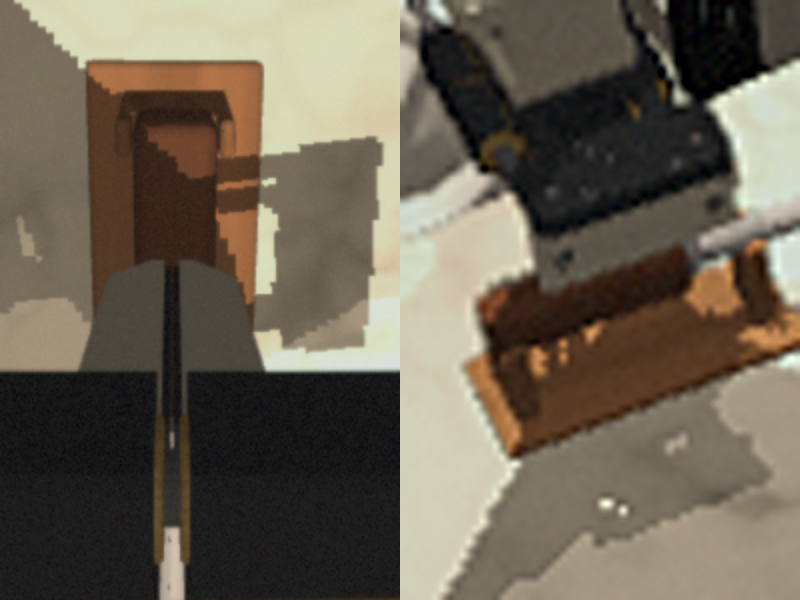

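Run:
```python
import cv2,pickle,numpy as np
from h import *
np.set_printoptions(precision=4,suppress=True)
w,c,t,s=pickle.load(open("w2.pkl","rb"))
o,d=rays(c,[(226.7,218.5),(248.5,211.7)])
for y in(.30,.28,.26):
  print("scene y",y,[o+k*(y-o[1])/k[1] for k in d])
o,d=rays(w,[(316,281)],s); d=d[0]
for x in(.44,.45,.46,.472): print("wrist",o+d*(x-o[0])/d[0])
print(proj(c,[[.4724,.3,.055],[.4724,.3,.0265]]))
```

```text
scene y 0.3 [array([0.4578, 0.3   , 0.0542]), array([0.518 , 0.3   , 0.0422])]
scene y 0.28 [array([0.4507, 0.28  , 0.0768]), array([0.5094, 0.28  , 0.0651])]
scene y 0.26 [array([0.4436, 0.26  , 0.0994]), array([0.5008, 0.26  , 0.0879])]
wrist [0.44   0.3031 0.1135]
wrist [0.45   0.3021 0.0913]
wrist [0.46   0.301  0.0691]
wrist [0.472  0.2998 0.0425]
[[231.8746 215.8173]
 [233.3063 223.512 ]]
```

Run:
```python
import cv2,pickle,numpy as np
from h import *
np.set_printoptions(precision=1,suppress=True)
c,s=pickle.load(open("w1.pkl","rb"))
R=np.array(s["tool_rot"])
for z in(0,-.01,-.02,-.03):
  for x in (.0075,.011): print(z,x,proj(c,[s["tool_pos"]+R@[x,y,z] for y in(-.0465,.0465,-.064,.064)],s).ravel())
w,_,_,s2=pickle.load(open("w2.pkl","rb"))
a=cv2.resize(c["color"][260:400,140:320],(540,420))
b=cv2.resize(w["color"][230:400,280:350],(245,420))[:, :]
cv2.imwrite("pics/x4.png",np.hstack([a,b]))
```

```text
0 0.0075 [232.7 257.  400.5 257.2 201.3 256.9 431.8 257.1]
0 0.011 [232.3 251.  400.9 251.2 200.8 251.  432.4 251.2]
-0.01 0.0075 [228.8 263.7 404.4 263.9 196.  263.6 437.2 263.9]
-0.01 0.011 [228.4 257.5 404.9 257.7 195.4 257.4 437.8 257.7]
-0.02 0.0075 [224.6 271.1 408.7 271.3 190.3 271.  443.  271.2]
-0.02 0.011 [224.1 264.6 409.2 264.8 189.6 264.5 443.7 264.8]
-0.03 0.0075 [220.  279.2 413.5 279.4 183.9 279.1 449.5 279.3]
-0.03 0.011 [219.5 272.5 414.  272.7 183.2 272.4 450.3 272.6]
```

View pics/x4.png

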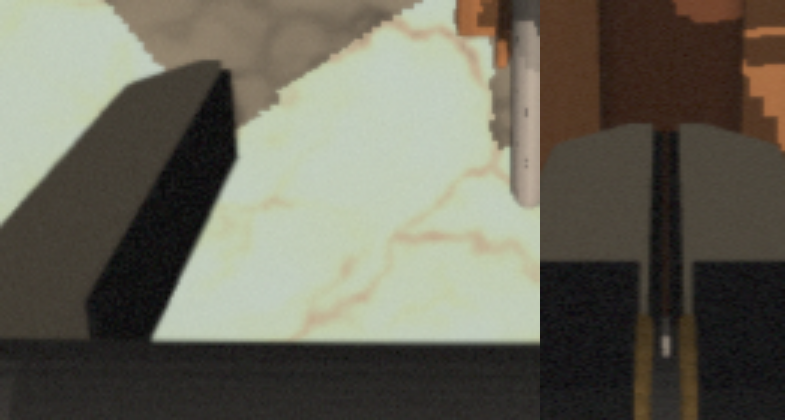

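The wrist camera puts the finger ends about 32 mm above the reported TCP: the open fingertip appears at (215,282), where the stated frame predicts (233,257). The fingers therefore closed just above the handle at z of about 0.058, and nothing was touched. I'll open part way, go 26 mm deeper and watch the force.

```bash
python3 -m pendant '[{"jaw":0,"tx":0,"ty":0,"tz":0,"turn":0},{"jaw":0,"tx":0,"ty":0,"tz":0,"turn":0},{"jaw":0,"tx":0,"ty":0,"tz":0,"turn":0},{"jaw":0,"tx":0,"ty":0,"tz":0,"turn":0},{"jaw":0,"tx":0,"ty":0,"tz":0,"turn":0},{"jaw":0,"tx":0,"ty":0,"tz":0,"turn":0},{"jaw":0,"tx":0,"ty":0,"tz":0,"turn":0},{"jaw":0,"tx":0,"ty":0,"tz":-0.2,"turn":0},{"jaw":0,"tx":0,"ty":0,"tz":-0.2,"turn":0}]' 50
python3 -m pendant '[{"jaw":0,"tx":0,"ty":0,"tz":-0.25,"turn":0},{"jaw":0,"tx":0,"ty":0,"tz":-0.23,"turn":0},{"jaw":0,"tx":0,"ty":0,"tz":0,"turn":0}]'
python3 -m pendant '[{"jaw":-1,"tx":0,"ty":0,"tz":0,"turn":0},{"jaw":-1,"tx":0,"ty":0,"tz":0,"turn":0},{"jaw":-1,"tx":0,"ty":0,"tz":0,"turn":0},{"jaw":-1,"tx":0,"ty":0,"tz":0,"turn":0},{"jaw":-1,"tx":0,"ty":0,"tz":0,"turn":0}]'
```

```text
time: 5.05
tool_pos: [0.4722, 0.3, 0.014]
tool_rot: [[-0.994, 0.109, -0.0], [0.109, 0.994, -0.0], [0.0, -0.0, -1.0]]
ft_force: [-0.8, -0.4, -0.6]
gripper_width: 0.0461
finger_force: 0.0
time: 5.42
tool_pos: [0.472, 0.2999, -0.0006]
tool_rot: [[-0.994, 0.109, -0.001], [0.109, 0.994, -0.001], [0.001, -0.001, -1.0]]
ft_force: [-0.3, 0.0, -0.2]
gripper_width: 0.0463
finger_force: 0.0
time: 6.05
tool_pos: [0.4724, 0.3001, 0.0003]
tool_rot: [[-0.994, 0.11, 0.0], [0.11, 0.994, 0.0], [-0.0, 0.0, -1.0]]
ft_force: [-1.1, 0.2, 2.1]
gripper_width: 0.0199
finger_force: 50.0
```

Grasped, with the width reading 19.9 mm. Next I lift and carry it to in front of the mouth.

```bash
python3 -m pendant '[{"jaw":-1,"tx":0,"ty":0,"tz":0.5,"turn":0},{"jaw":-1,"tx":0,"ty":0,"tz":0.5,"turn":0},{"jaw":-1,"tx":-0.2,"ty":-0.9,"tz":0.5,"turn":0.4},{"jaw":-1,"tx":-0.2,"ty":-0.9,"tz":0,"turn":0.4},{"jaw":-1,"tx":-0.2,"ty":-0.9,"tz":0,"turn":0.4},{"jaw":-1,"tx":-0.2,"ty":-0.9,"tz":0,"turn":0.4},{"jaw":-1,"tx":-0.2,"ty":-0.9,"tz":0,"turn":0.4},{"jaw":-1,"tx":-0.2,"ty":-0.9,"tz":0,"turn":0.4},{"jaw":-1,"tx":-0.2,"ty":-0.9,"tz":0,"turn":0.4},{"jaw":-1,"tx":-0.2,"ty":-0.9,"tz":0,"turn":0.4},{"jaw":-1,"tx":-0.2,"ty":-0.9,"tz":0,"turn":0.4},{"jaw":-1,"tx":-0.1,"ty":-0.9,"tz":0,"turn":0.4}]'
python3 -m pendant '[{"jaw":-1,"tx":0,"ty":-0.2,"tz":-0.6,"turn":0},{"jaw":-1,"tx":0,"ty":0,"tz":-0.5,"turn":0},{"jaw":-1,"tx":0,"ty":0,"tz":0,"turn":0},{"jaw":-1,"tx":0,"ty":0,"tz":0,"turn":0}]'
python3 - <<'E'
from workcell import state, viewer
import cv2,pickle,numpy as np
s=state(); w=viewer.capture("wrist"); t=viewer.capture("top"); c=viewer.capture("scene")
pickle.dump((w,t,c,s),open("w3.pkl","wb")); print(s["tool_pos"])
a=cv2.resize(t["color"][180:300,310:400],(300,400),interpolation=cv2.INTER_CUBIC)
b=cv2.resize(c["color"][210:320,240:400],(436,300),interpolation=cv2.INTER_CUBIC)
o=np.zeros((600,740,3),np.uint8); o[:400,:300]=a; o[:300,304:]=b; o[302:600,304:700]=cv2.resize(w["color"],(396,298)); cv2.imwrite("pics/x5.png",o)
E
```

```text
time: 7.55
tool_pos: [0.4153, 0.0292, 0.0461]
tool_rot: [[-0.999, 0.039, 0.001], [0.039, 0.999, -0.0], [-0.001, -0.0, -1.0]]
ft_force: [0.5, 0.3, -1.7]
gripper_width: 0.0197
finger_force: 50.0
time: 8.05
tool_pos: [0.4158, 0.0241, 0.013]
tool_rot: [[-0.999, 0.04, 0.001], [0.04, 0.999, -0.0], [-0.001, -0.0, -1.0]]
ft_force: [-0.5, 0.0, -1.1]
gripper_width: 0.0195
finger_force: 50.0
[0.41575146 0.02412461 0.01295954]
```

View pics/x5.png

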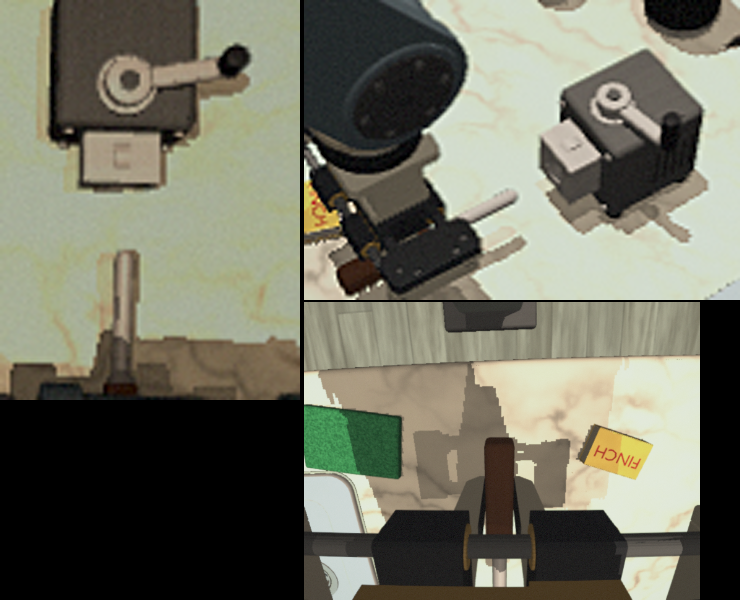

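The top view shows the rod tip at about (347.5,255.6) and the block's front edge from (334,236) to (358,236). The scene view shows the spit level and clear of the drive. The wrist view shows the handle held centrally. Now the edges to sub-pixel.

Run:
```python
import cv2,pickle,numpy as np
from h import *
np.set_printoptions(precision=4,suppress=True,linewidth=200)
w,t,c,s=pickle.load(open("w3.pkl","rb")); im=t["color"].astype(float)
# edges of a colour-difference (R-B... warm marble vs neutral grey): show band means
for r0,r1,a,b in((221,226,328,364),(228,233,328,364),(258,266,338,358),(272,280,338,358)):
    m=im[r0:r1,a:b].mean(0); print(r0,r1,"cols",a); print(m[:,0].astype(int)); print((m[:,1]-m[:,0]).astype(int))
print("front edge rows 230..242",im[230:243,338:355].mean((1,2)).astype(int))
print("tip rows 250..262",im[250:263,346:350].mean((1,2)).astype(int))
```

```text
221 226 cols 328
[ 79  74  49  68  67  53  39 114 135 133 130 132 133 131 131 132 119 121 120 120 119 129 133 130 133 131 131 131 134 132  45  54  44  46  79  86]
[14 15 14 19 21 18  6 19 24 21 23 23 22 23 22 22 21 21 21 21 21 22 22 24 22 23 23 23 22 22  9 13  8 14 19 26]
228 233 cols 328
[148 131 125 126 126 100  35 117 137 135 134 133 134 134 133 134 120 124 124 123 124 132 132 133 133 131 133 132 132 131  68  82 150 148 145 144]
[26 36 41 40 41 32  5 19 23 23 21 23 23 22 23 23 21 21 21 23 22 21 23 22 22 23 23 22 22 22 23 23 28 28 30 32]
258 266 cols 338
[150 123 125 127 126 124  67  96 126 144 110  83  61  82 144 140 143 143 143 144]
[24 40 40 40 39 40 15 17 22 24 20 16 20 24 35 34 32 32 31 31]
272 280 cols 338
[132 128 106 107 110 100  79  94 134 125  96  63  84 156 153 149 148 149 148 148]
[36 40 34 33 35 31 12 16 24 21 17 15 26 23 23 24 26 26 26 26]
front edge rows 230..242 [147 154 153 154 130  30  66 122 169 164 163 163 164]
tip rows 250..262 [163 162 164 165 156 109 122 135 133 136 134 134 131]
```

Run:
```python
import pickle
from h import *
np.set_printoptions(precision=4,suppress=True,linewidth=200)
w,t,c,s=pickle.load(open("w3.pkl","rb"))
R=np.array(s["tool_rot"]);p=np.array(s["tool_pos"]); u=-R[:,0]
print("kin axis yaw",np.arctan2(u[1],u[0]),"tip",p+[0,0,.045]+.12*u)
P=onz(t,[(347.2,262),(346.7,276),(347.3,255)],[.058,.058,.058]);print("rod img",P)
B=onz(t,[(334.6,223),(334.6,230.5),(357.5,223),(357.5,230.5),(334.6,234.35),(357.5,234.35),(346.05,223),(346.05,234.35)],[.078]*8);print(B)
e=B[6]-B[7];print("block yaw",np.arctan2(e[1],e[0]),"w",B[0]-B[2])
yk=p[1]+u[1]/u[0]*(P[0,0]-p[0]);print("kin y at rod row",yk,"img",P[0,1])
# hinge & post
o=onz(t,[(310+126/3.333,180+84/3.333),(310+234/3.333,180+59/3.333)],[.118,.141]);print(o)
```

```text
kin axis yaw -0.03962216657978428 tip [0.5357 0.0194 0.0581]
rod img [[0.5213 0.0185 0.058 ]
 [0.4928 0.0198 0.058 ]
 [0.5356 0.0182 0.058 ]]
[[ 0.599   0.0451  0.078 ]
 [ 0.5839  0.0452  0.078 ]
 [ 0.599  -0.0011  0.078 ]
 [ 0.5838 -0.0009  0.078 ]
 [ 0.5761  0.0453  0.078 ]
 [ 0.576  -0.0008  0.078 ]
 [ 0.599   0.0221  0.078 ]
 [ 0.5761  0.0223  0.078 ]]
block yaw -0.009864023155325065 w [0.     0.0462 0.    ]
kin y at rod row 0.019941336454621195 img 0.018538563472592612
[[ 0.6287  0.0222  0.118 ]
 [ 0.6393 -0.0368  0.141 ]]
```

Run:
```python
import pickle
from h import *
np.set_printoptions(precision=4,suppress=True,linewidth=200)
w,t,c,s=pickle.load(open("w3.pkl","rb")); g=t["color"].astype(float).mean(2)
def fit(pts,z,lab,horiz):
    P=onz(t,pts,[z]*len(pts)); a=P[:,1] if horiz else P[:,0]; b=P[:,0] if horiz else P[:,1]
    k=np.polyfit(a,b,1); r=b-np.polyval(k,a); m=abs(r)<2*r.std()+1e-9; k=np.polyfit(a[m],b[m],1)
    print(lab,"yaw",-np.arctan(k[0]) if horiz else np.arctan(k[0]),"rms",(b[m]-np.polyval(k,a[m])).std(),"mid",P.mean(0))
def cross(v,lo,th,up):  # first sub-pixel crossing of th
    for i in range(len(v)-1):
        if (v[i]-th)*(v[i+1]-th)<=0 and ((v[i+1]>v[i])==up): return lo+i+(th-v[i])/(v[i+1]-v[i])
pts=[(x,cross(g[230:240,x],230,95,False)) for x in range(336,357)]; fit([p for p in pts if p[1]],.078,"block front",1)
pts=[(cross(g[y,330:340],330,90,True),y) for y in range(222,233)]; fit([p for p in pts if p[0]],.078,"block left",0)
pts=[(cross(g[y,352:362],352,105,False),y) for y in range(222,233)]; fit([p for p in pts if p[0]],.078,"block right",0)
pts=[(x,cross(g[165:182,x],165,100,False)) for x in range(330,366)]; fit([p for p in pts if p[1]],.098,"house back",1)
pts=[(cross(g[y,362:376],362,100,True),y) for y in list(range(178,192))+list(range(208,214))]; fit([p for p in pts if p[0]],.098,"house right",0)
pts=[(x,cross(g[212:224,x],212,90,True)) for x in range(336,357)]; fit([p for p in pts if p[1]],.078,"block back",1)
```

```text
block front yaw -0.016615567779040857 rms 0.00011063826623096023 mid [0.5761 0.0224 0.078 ]
block left yaw -0.00799004014792895 rms 7.369260786980545e-05 mid [0.591  0.0453 0.078 ]
block right yaw 0.02073243869590662 rms 0.00021246595339924094 mid [ 0.5909 -0.0013  0.078 ]
house back yaw -0.03084552767271717 rms 0.00027510562528342035 mid [0.6969 0.0201 0.098 ]
house right yaw -0.012422522140768217 rms 0.0003653261262413696 mid [ 0.6579 -0.0219  0.098 ]
block back yaw -0.025059124300314362 rms 9.94000945916391e-05 mid [0.6066 0.0221 0.078 ]
```

The drive yaw is about -0.02 and the mouth is at about (0.576, 0.0237) in the arm's own terms, from comparing the rod in the same picture. Next I correct the pose and bring the tip just inside the funnel.

```bash
python3 -m pendant '[{"jaw":-1,"tx":0,"ty":0.09,"tz":-0.09,"turn":1.1},{"jaw":-1,"tx":0.4,"ty":-0.01,"tz":0,"turn":0},{"jaw":-1,"tx":0.4,"ty":-0.01,"tz":0,"turn":0},{"jaw":-1,"tx":0.4,"ty":-0.01,"tz":0,"turn":0},{"jaw":-1,"tx":0.15,"ty":0,"tz":0,"turn":0},{"jaw":-1,"tx":0,"ty":0,"tz":0,"turn":0}]'
python3 -m pendant '[{"jaw":-1,"tx":0.1,"ty":0,"tz":0,"turn":0},{"jaw":-1,"tx":0.1,"ty":0,"tz":0,"turn":0},{"jaw":-1,"tx":0,"ty":0,"tz":0,"turn":0}]'
```

```text
time: 8.95
tool_pos: [0.4559, 0.0259, 0.0093]
tool_rot: [[-1.0, 0.021, -0.0], [0.021, 1.0, -0.0], [0.0, -0.0, -1.0]]
ft_force: [-0.3, 0.0, -0.3]
gripper_width: 0.0194
finger_force: 50.0
time: 9.32
tool_pos: [0.462, 0.0259, 0.0095]
tool_rot: [[-1.0, 0.021, 0.0], [0.021, 1.0, -0.0], [-0.0, -0.0, -1.0]]
ft_force: [0.4, -0.0, -0.8]
gripper_width: 0.0197
finger_force: 50.0
```

```bash
python3 -m pendant '[{"jaw":-1,"tx":0.1,"ty":0,"tz":0.01,"turn":0},{"jaw":-1,"tx":0.1,"ty":0,"tz":0.01,"turn":0},{"jaw":-1,"tx":0,"ty":0,"tz":0,"turn":0}]'
python3 -m pendant '[{"jaw":-1,"tx":0.1,"ty":-0.005,"tz":0,"turn":0},{"jaw":-1,"tx":0.1,"ty":0,"tz":0,"turn":0},{"jaw":-1,"tx":0,"ty":0,"tz":0,"turn":0}]'
python3 -m pendant '[{"jaw":-1,"tx":0.1,"ty":-0.005,"tz":0,"turn":0},{"jaw":-1,"tx":0.1,"ty":0,"tz":0,"turn":0},{"jaw":-1,"tx":0,"ty":0,"tz":0,"turn":0}]' | grep -E "pos|force"
```

```text
time: 9.7
tool_pos: [0.468, 0.0258, 0.01]
tool_rot: [[-1.0, 0.021, 0.0], [0.021, 1.0, -0.0], [-0.0, -0.0, -1.0]]
ft_force: [0.1, -0.1, -2.2]
gripper_width: 0.0196
finger_force: 50.0
time: 10.07
tool_pos: [0.4742, 0.0257, 0.01]
tool_rot: [[-1.0, 0.021, 0.0], [0.021, 1.0, -0.0], [-0.0, -0.0, -1.0]]
ft_force: [0.2, -2.1, -3.3]
gripper_width: 0.0198
finger_force: 50.0
tool_pos: [0.4788, 0.0255, 0.0097]
ft_force: [-4.5, -2.0, -0.5]
finger_force: 50.0
```

```bash
python3 -m pendant '[{"jaw":-1,"tx":0.1,"ty":-0.015,"tz":0,"turn":0},{"jaw":-1,"tx":0.1,"ty":0,"tz":0,"turn":0},{"jaw":-1,"tx":0,"ty":0,"tz":0,"turn":0}]' | grep -E "pos|force"
python3 -m pendant '[{"jaw":-1,"tx":0.1,"ty":0,"tz":0,"turn":0},{"jaw":-1,"tx":0,"ty":0,"tz":0,"turn":0}]' | grep -E "pos|force"
```

```text
tool_pos: [0.4848, 0.0251, 0.0097]
ft_force: [-4.4, -0.8, -0.2]
finger_force: 50.0
tool_pos: [0.4878, 0.0251, 0.0097]
ft_force: [-5.0, -0.6, -1.3]
finger_force: 50.0
```

```bash
python3 -m pendant '[{"jaw":-1,"tx":0.05,"ty":0,"tz":0,"turn":0},{"jaw":-1,"tx":0.05,"ty":0,"tz":0,"turn":0},{"jaw":-1,"tx":0,"ty":0,"tz":0,"turn":0}]' | grep -E "pos|ft_"
```

```text
tool_pos: [0.4906, 0.0251, 0.0096]
ft_force: [-5.6, -1.5, -1.0]
```

```bash
sleep 0
python3 -m pendant '[{"jaw":-1,"tx":0.05,"ty":-0.01,"tz":0,"turn":0},{"jaw":-1,"tx":0.05,"ty":0,"tz":0,"turn":0},{"jaw":-1,"tx":0,"ty":0,"tz":0,"turn":0}]' | grep -E "pos|ft_"
```

```text
tool_pos: [0.4936, 0.0248, 0.0096]
ft_force: [-4.4, -0.6, -1.0]
```

```bash
python3 -m pendant '[{"jaw":-1,"tx":0.05,"ty":0,"tz":0,"turn":0},{"jaw":-1,"tx":0.05,"ty":0,"tz":0,"turn":0},{"jaw":-1,"tx":0,"ty":0,"tz":0,"turn":0}]' | grep -E "pos|ft_"
```

```text
tool_pos: [0.4962, 0.0249, 0.0095]
ft_force: [-7.5, -1.5, -1.0]
```

```bash
python3 -m pendant '[{"jaw":-1,"tx":0,"ty":0,"tz":0,"turn":0}]' | grep -E "pos|ft_"; python3 -m pendant '[{"jaw":-1,"tx":0.03,"ty":0,"tz":0,"turn":0},{"jaw":-1,"tx":0,"ty":0,"tz":0,"turn":0}]' | grep -E "pos|ft_"
```

```text
tool_pos: [0.4962, 0.0249, 0.0096]
ft_force: [-7.1, -0.8, -0.3]
tool_pos: [0.4964, 0.0249, 0.0094]
ft_force: [-9.8, -0.5, 0.6]
```

Solid contact: the force rises about 3 N/mm while the tool hardly moves. The drag is about 4.7 N, so I aim for a total of about 14.5 N.

```bash
python3 -m pendant '[{"jaw":-1,"tx":0.03,"ty":0,"tz":0,"turn":0},{"jaw":-1,"tx":0,"ty":0,"tz":0,"turn":0}]' | grep -E "pos|ft_"
```

```text
tool_pos: [0.4965, 0.0249, 0.0092]
ft_force: [-13.8, -1.5, 2.3]
```

```bash
python3 -m pendant '[{"jaw":-1,"tx":0.005,"ty":0,"tz":0,"turn":0},{"jaw":-1,"tx":0,"ty":0,"tz":0,"turn":0},{"jaw":-1,"tx":0,"ty":0,"tz":0,"turn":0},{"jaw":-1,"tx":0,"ty":0,"tz":0,"turn":0}]' | grep -E "time|pos|ft_"
```

```text
time: 13.32
tool_pos: [0.4965, 0.0249, 0.0092]
ft_force: [-13.3, -0.9, 2.4]
```

```bash
python3 -m pendant '[{"jaw":-1,"tx":0.01,"ty":0,"tz":0,"turn":0},{"jaw":-1,"tx":0,"ty":0,"tz":0,"turn":0},{"jaw":-1,"tx":0,"ty":0,"tz":0,"turn":0},{"jaw":-1,"tx":0,"ty":0,"tz":0,"turn":0}]' | grep -E "time|pos|ft_"
python3 -m pendant '[{"jaw":-1,"tx":-0.05,"ty":0,"tz":0,"turn":0},{"jaw":-1,"tx":-0.04,"ty":0,"tz":0,"turn":0},{"jaw":-1,"tx":0,"ty":0,"tz":0,"turn":0}]' | grep -E "time|pos|ft_"
```

```text
time: 13.82
tool_pos: [0.4965, 0.0249, 0.0092]
ft_force: [-14.6, -1.4, 3.5]
time: 14.2
tool_pos: [0.4966, 0.0248, 0.0097]
ft_force: [-5.5, -1.5, -1.7]
```

The spit is pressed home at about 10 N on the stop and the load is backed off, with no slip. Now I'll open and lift off. I'll also triangulate the faucet spout, which stands near the lever.

```bash
python3 -m pendant '[{"jaw":0,"tx":0,"ty":0,"tz":0,"turn":0},{"jaw":0,"tx":0,"ty":0,"tz":0,"turn":0},{"jaw":0,"tx":0,"ty":0,"tz":0,"turn":0},{"jaw":0,"tx":0,"ty":0,"tz":0,"turn":0},{"jaw":0,"tx":0,"ty":0,"tz":0,"turn":0},{"jaw":0,"tx":0,"ty":0,"tz":0.2,"turn":0},{"jaw":0,"tx":0,"ty":0,"tz":0.8,"turn":0},{"jaw":-1,"tx":0,"ty":0,"tz":1,"turn":0},{"jaw":-1,"tx":0,"ty":0,"tz":1,"turn":0},{"jaw":-1,"tx":-0.3,"ty":0,"tz":1,"turn":0},{"jaw":-1,"tx":0,"ty":0,"tz":0,"turn":0}]' 20| grep -E "time|pos|for|width"
python3 - <<'E'
import pickle
from h import *
from workcell import viewer,state
np.set_printoptions(precision=4,suppress=True)
d,_=pickle.load(open("d0.pkl","rb"))
for a,b in(((453,131),(477,281)),((536,47),(560,320)),((495,88),(515,232))):
  o1,d1=rays(d["top"],[a]);o2,d2=rays(d["scene"],[b]);print(tri(o1,d1[0],o2,d2[0]))
s=state();t=viewer.capture("top");c=viewer.capture("scene");w=viewer.capture("wrist");pickle.dump((w,t,c,s),open("w4.pkl","wb"))
o=np.zeros((600,780,3),np.uint8); o[:400,:300]=cv2.resize(t["color"][180:300,310:400],(300,400),interpolation=cv2.INTER_CUBIC)
o[:360,300:]=cv2.resize(c["color"][180:330,240:440],(480,360),interpolation=cv2.INTER_CUBIC);o[360:600,300:620]=cv2.resize(w["color"],(320,240));cv2.imwrite("pics/x6.png",o)
E
```

```text
time: 15.58
tool_pos: [0.4892, 0.0248, 0.1321]
ft_force: [-0.7, 1.1, -0.7]
gripper_width: 0.0112
finger_force: 0.0
(array([ 0.7897, -0.1981,  0.1001]), np.float64(0.014754085622258712))
(array([ 0.9434, -0.3722,  0.0653]), np.float64(0.07218813726880624))
(array([ 0.8132, -0.2183,  0.2616]), np.float64(0.019935334746623283))
```

View pics/x6.png

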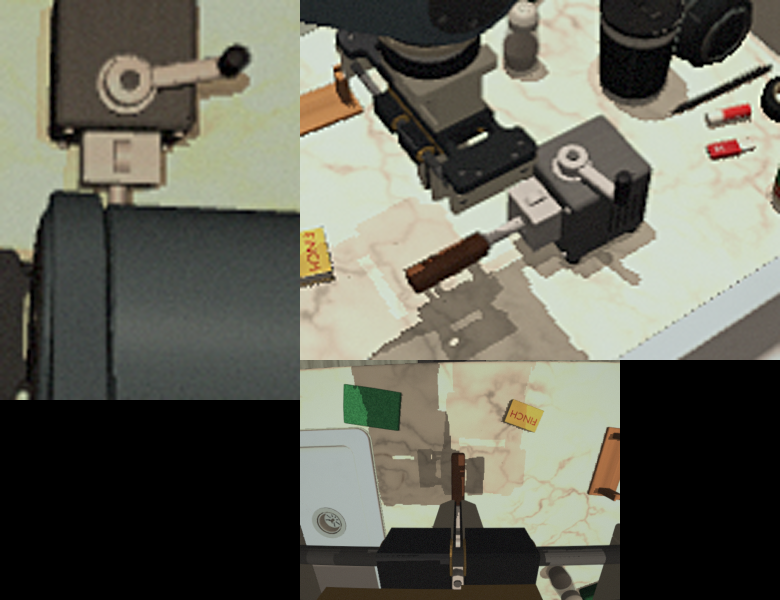

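The scene view shows the spit still in the collet, with the lever post at about (622,185) in the composite. I'll pin down the spout end along the top-view ray and work out the push path.

Run:
```python
import pickle
from h import *
np.set_printoptions(precision=4,suppress=True)
d,_=pickle.load(open("d0.pkl","rb"))
for z in(.05,.1,.15,.2,.25,.3):
  for a in((453,131),(495,88),(536,47)):
    P=onz(d["top"],[a],[z]);print(z,a,P[0],proj(d["scene"],P)[0])
w,t,c,s=pickle.load(open("w4.pkl","rb"));print(s["q"])
# post top centre from two views
o1,d1=rays(t,[(310+236/3.333,180+57/3.333)]);o2,d2=rays(c,[(240+(625-300)/2.4,180+175/2.4)]);print("post top",tri(o1,d1[0],o2,d2[0]))
H=np.array([.632,.0226]);psi=-.02
for th in(.165,.4,.6,.8,1.0,1.15,1.3):
  a=th+psi;Pp=H+.06*np.array([np.sin(a),-np.cos(a)]);T=np.array([np.cos(a),np.sin(a)]);print(th,"post",Pp,"push yaw deg",np.degrees(a),"C(d=15)",Pp-.015*T,"C(d=25)",Pp-.025*T)
```

```text
0.05 (453, 131) [ 0.7995 -0.2111  0.05  ] [475.4528 297.1232]
0.05 (495, 88) [ 0.8957 -0.3063  0.05  ] [536.0979 305.6557]
0.05 (536, 47) [ 0.9905 -0.4023  0.05  ] [595.3399 314.403 ]
0.1 (453, 131) [ 0.7829 -0.1939  0.1   ] [469.9844 282.3033]
0.1 (495, 88) [ 0.8739 -0.284   0.1   ] [529.4995 290.6806]
0.1 (536, 47) [ 0.9636 -0.3748  0.1   ] [587.7921 299.3492]
0.15 (453, 131) [ 0.7662 -0.1766  0.15  ] [464.0777 266.4036]
0.15 (495, 88) [ 0.8521 -0.2616  0.15  ] [522.3457 274.5907]
0.15 (536, 47) [ 0.9367 -0.3473  0.15  ] [579.5675 283.14  ]
0.2 (453, 131) [ 0.7496 -0.1594  0.2   ] [457.6852 249.3176]
0.2 (495, 88) [ 0.8303 -0.2393  0.2   ] [514.5747 257.2758]
0.2 (536, 47) [ 0.9098 -0.3198  0.2   ] [570.5888 265.6604]
0.25 (453, 131) [ 0.733  -0.1422  0.25  ] [450.753  230.9273]
0.25 (495, 88) [ 0.8085 -0.217   0.25  ] [506.1167 238.6138]
0.25 (536, 47) [ 0.8829 -0.2923  0.25  ] [560.7688 246.7833]
0.3 (453, 131) [ 0.7164 -0.125   0.3   ] [443.2202 211.1018]
0.3 (495, 88) [ 0.7867 -0.1946  0.3   ] [496.8924 218.4696]
0.3 (536, 47) [ 0.856  -0.2648  0.3   ] [550.0085 226.368 ]
[-0.0
[... 197 characters left out ...]
6258 -0.0389] C(d=25) [ 0.6159 -0.0404]
0.4 post [ 0.6543 -0.0331] push yaw deg 21.772396214971284 C(d=15) [ 0.6403 -0.0387] C(d=25) [ 0.631  -0.0424]
0.6 post [ 0.6649 -0.0276] push yaw deg 33.231552117587746 C(d=15) [ 0.6523 -0.0358] C(d=25) [ 0.644  -0.0413]
0.8 post [ 0.6742 -0.0201] push yaw deg 44.69070802020421 C(d=15) [ 0.6635 -0.0306] C(d=25) [ 0.6564 -0.0376]
1.0 post [ 0.6818 -0.0108] push yaw deg 56.14986392282068 C(d=15) [ 0.6735 -0.0233] C(d=25) [ 0.6679 -0.0316]
1.15 post [ 0.6863 -0.003 ] push yaw deg 64.74423084978302 C(d=15) [ 0.6799 -0.0166] C(d=25) [ 0.6756 -0.0256]
1.3 post [0.6895 0.0054] push yaw deg 73.33859777674537 C(d=15) [ 0.6852 -0.009 ] C(d=25) [ 0.6823 -0.0186]
```

The spout is well clear, at about (0.78,-0.20). I'll move the closed fingers behind the post and down beside it.

```bash
python3 -m pendant '[{"jaw":-1,"tx":0.81,"ty":-0.43,"tz":0,"turn":2},{"jaw":-1,"tx":0.81,"ty":-0.43,"tz":0,"turn":2},{"jaw":-1,"tx":0.81,"ty":-0.43,"tz":0,"turn":2},{"jaw":-1,"tx":0.81,"ty":-0.43,"tz":0,"turn":2},{"jaw":-1,"tx":0.81,"ty":-0.43,"tz":0,"turn":1},{"jaw":-1,"tx":0,"ty":0,"tz":0,"turn":0},{"jaw":-1,"tx":0,"ty":0,"tz":-0.7,"turn":0},{"jaw":-1,"tx":0,"ty":0,"tz":-0.7,"turn":0},{"jaw":-1,"tx":0,"ty":0,"tz":0,"turn":0}]' | grep -E "time|pos|for|width|rot"
python3 -m pendant '[{"jaw":-1,"tx":0.15,"ty":0,"tz":0,"turn":0},{"jaw":-1,"tx":0.15,"ty":0,"tz":0,"turn":0},{"jaw":-1,"tx":0,"ty":0,"tz":0,"turn":0}]' | grep -E "pos|ft_"
```

```text
time: 16.85
tool_pos: [0.608, -0.0391, 0.0861]
tool_rot: [[-0.991, -0.136, -0.004], [-0.136, 0.991, 0.001], [0.004, 0.001, -1.0]]
ft_force: [1.1, 0.0, -0.3]
gripper_width: 0.0004
finger_force: 0.0
tool_pos: [0.6195, -0.0397, 0.0886]
ft_force: [0.2, 0.4, 0.3]
```

```bash
python3 -m pendant '[{"jaw":-1,"tx":0.2,"ty":0,"tz":0,"turn":2},{"jaw":-1,"tx":0.2,"ty":0,"tz":0,"turn":2},{"jaw":-1,"tx":0,"ty":0,"tz":0,"turn":0}]' | grep -E "pos|ft_"
python3 -m pendant '[{"jaw":-1,"tx":0.15,"ty":0.02,"tz":0,"turn":4},{"jaw":-1,"tx":0.14,"ty":0.03,"tz":0,"turn":4},{"jaw":-1,"tx":0,"ty":0,"tz":0,"turn":0}]' | grep -E "pos|ft_"
```

```text
tool_pos: [0.6313, -0.0397, 0.088]
ft_force: [0.4, -0.9, 0.7]
tool_pos: [0.6397, -0.0388, 0.088]
ft_force: [-1.3, -2.3, -0.3]
```

```bash
python3 -m pendant '[{"jaw":-1,"tx":0.21,"ty":0.05,"tz":0,"turn":4},{"jaw":-1,"tx":0.21,"ty":0.05,"tz":0,"turn":4},{"jaw":-1,"tx":0,"ty":0,"tz":0,"turn":0}]' | grep -E "pos|ft_"
python3 -m pendant '[{"jaw":-1,"tx":0.19,"ty":0.09,"tz":0,"turn":5},{"jaw":-1,"tx":0.19,"ty":0.09,"tz":0,"turn":5},{"jaw":-1,"tx":0,"ty":0,"tz":0,"turn":0}]' | grep -E "pos|ft_"
python3 - <<'E'
from workcell import viewer,state
import cv2,pickle,numpy as np
s=state();t=viewer.capture("top");c=viewer.capture("scene")
o=np.hstack([cv2.resize(t["color"][150:270,310:430],(400,400),interpolation=cv2.INTER_CUBIC),cv2.resize(c["color"][180:300,270:390],(400,400),interpolation=cv2.INTER_CUBIC)]);cv2.imwrite("pics/x7.png",o);print(s["q"])
E
```

```text
tool_pos: [0.6523, -0.0351, 0.0879]
ft_force: [-0.8, 0.4, 0.5]
tool_pos: [0.6634, -0.0295, 0.0879]
ft_force: [-2.3, 0.8, -0.7]
[-1.14712345e-01  6.55352664e-01  1.41209280e+00  3.13632710e-04
  1.07423952e+00 -2.34352137e+00]
```

View pics/x7.png

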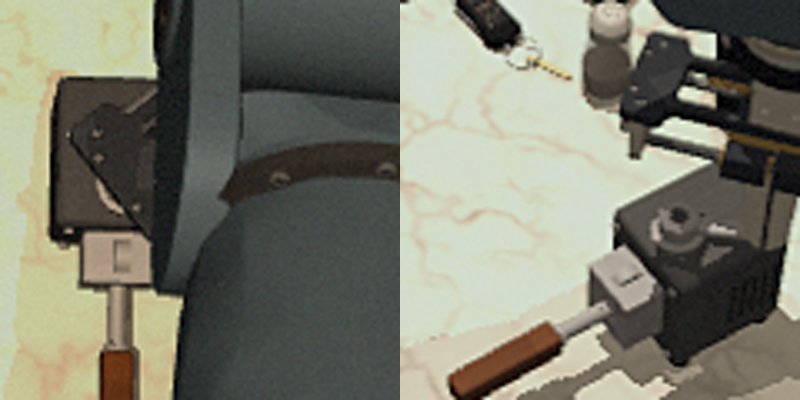

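The scene view shows the lever arm now pointing away along the feeding direction, with the fingers behind the post and the spit still in place. I'll continue round.

```bash
python3 -m pendant '[{"jaw":-1,"tx":0.17,"ty":0.1,"tz":0,"turn":3},{"jaw":-1,"tx":0.17,"ty":0.11,"tz":0,"turn":3},{"jaw":-1,"tx":0,"ty":0,"tz":0,"turn":0}]' | grep -E "pos|ft_"
python3 -m pendant '[{"jaw":-1,"tx":0.11,"ty":0.11,"tz":0,"turn":3},{"jaw":-1,"tx":0.1,"ty":0.11,"tz":0,"turn":3},{"jaw":-1,"tx":0,"ty":0,"tz":0,"turn":0}]' | grep -E "pos|ft_"
```

```text
tool_pos: [0.6733, -0.0233, 0.0877]
ft_force: [-1.9, -0.2, -1.8]
tool_pos: [0.6795, -0.0169, 0.0878]
ft_force: [-3.9, 0.2, -0.8]
```

```bash
python3 -m pendant '[{"jaw":-1,"tx":0.08,"ty":0.12,"tz":0,"turn":0},{"jaw":-1,"tx":0.08,"ty":0.12,"tz":0,"turn":0},{"jaw":-1,"tx":0,"ty":0,"tz":0,"turn":0}]' | grep -E "pos|ft_"
python3 - <<'E'
from workcell import viewer,state
import cv2,pickle,numpy as np
s=state();t=viewer.capture("top");c=viewer.capture("scene");w=viewer.capture("wrist");pickle.dump((w,t,c,s),open("w5.pkl","wb"))
o=np.hstack([cv2.resize(w["color"],(440,330)),cv2.resize(c["color"][190:280,310:400],(330,330),interpolation=cv2.INTER_CUBIC)]);cv2.imwrite("pics/x8.png",o);print(s["q"],s["time"])
E
```

```text
tool_pos: [0.6825, -0.0117, 0.0876]
ft_force: [-14.4, -9.8, 5.1]
[-0.08381759  0.69073164  1.34838623 -0.00365953  1.10769175 -2.52035094] 19.95
```

View pics/x8.png

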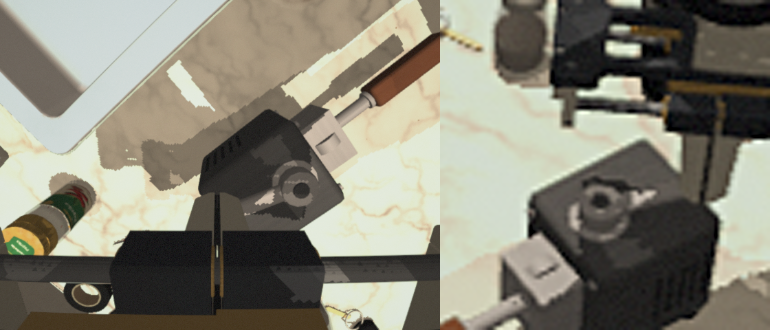

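The force rose to 17 N, partly radial. I'll ease off in x and push along the tangent (+y) instead.

```bash
python3 -m pendant '[{"jaw":-1,"tx":-0.12,"ty":0,"tz":0,"turn":0},{"jaw":-1,"tx":0,"ty":0,"tz":0,"turn":0}]' | grep -E "pos|ft_"
python3 -m pendant '[{"jaw":-1,"tx":0,"ty":0.06,"tz":0,"turn":0},{"jaw":-1,"tx":0,"ty":0,"tz":0,"turn":0}]' | grep -E "pos|ft_"
```

```text
tool_pos: [0.6811, -0.0108, 0.0881]
ft_force: [-2.2, -6.1, 0.0]
tool_pos: [0.6812, -0.0106, 0.0881]
ft_force: [-3.8, -14.5, -0.0]
```

A tangential push of 14.5 N moves it no further, so the lever is at its closed end. I'll retreat and check.

```bash
python3 -m pendant '[{"jaw":-1,"tx":-0.1,"ty":-0.3,"tz":0,"turn":0},{"jaw":-1,"tx":-0.1,"ty":-0.4,"tz":0,"turn":0},{"jaw":-1,"tx":0,"ty":0,"tz":1,"turn":-3},{"jaw":-1,"tx":0,"ty":0,"tz":1,"turn":-5},{"jaw":-1,"tx":-0.5,"ty":0,"tz":1,"turn":-5},{"jaw":-1,"tx":-1,"ty":-1,"tz":0,"turn":-5},{"jaw":-1,"tx":-1,"ty":-1,"tz":0,"turn":-5},{"jaw":-1,"tx":-1,"ty":-1,"tz":0,"turn":-5},{"jaw":-1,"tx":-1,"ty":-1,"tz":0,"turn":0},{"jaw":-1,"tx":-1,"ty":-1,"tz":0,"turn":0},{"jaw":-1,"tx":-1,"ty":-1,"tz":0,"turn":0},{"jaw":-1,"tx":0,"ty":0,"tz":0,"turn":0}]' | grep -E "time|pos|ft_"
python3 - <<'E'
from workcell import viewer,state
import pickle
from h import *
np.set_printoptions(precision=4,suppress=True)
t=viewer.capture("top");c=viewer.capture("scene");pickle.dump((t,c),open("w6.pkl","wb"))
a=cv2.resize(t["color"][160:280,310:400],(360,480),interpolation=cv2.INTER_CUBIC)
b=cv2.resize(c["color"][190:310,270:390],(440,480),interpolation=cv2.INTER_CUBIC)
cv2.imwrite("pics/x9.png",np.hstack([a,b]))
g=t["color"].max(2); 
m=(g[165:200,330:375]<28).astype(np.uint8);n,l,st,ce=cv2.connectedComponentsWithStats(m)
for i in range(1,n):
  if st[i,4]>8:
    uv=ce[i]+[330,165];P=onz(t,[uv],[.135])[0];v=P[:2]-[.632,.0226];print(uv,st[i,4],P,np.hypot(*v),np.arctan2(v[0],-v[1])+.02)
E
```

```text
time: 22.1
tool_pos: [0.479, -0.2105, 0.1784]
ft_force: [0.2, 0.5, 0.0]
[357.907  173.7442] 43 [0.6865 0.004  0.135 ] 0.05759584301139538 1.261897495478796
```

View pics/x9.png

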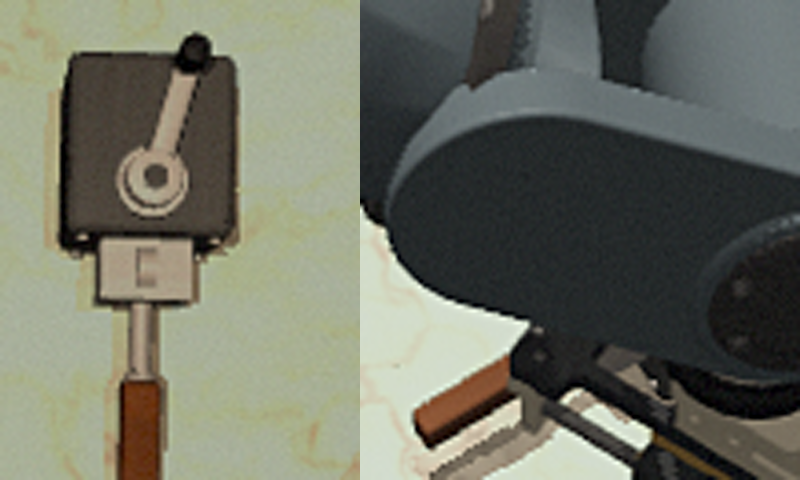

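The lever reads about 1.26 rad, at its closed end. The handle front is still at x of about 0.536, which is where it was when pressed home, and the arm is clear. I'm handing in.

```bash
python3 -c "
from workcell import manip; print(manip.hand_in())"
```

```text
the job is handed in; nothing more can be done
None
```

The spit is in the collet, pressed home at about 10 N and let go. The lever is at its closed end (about 1.26 rad by camera) and the arm is clear. I handed the job in after about 22 s of robot time; no verdict came back.

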